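# Chock the tray carrier and uncouple it from the tow shuttle

### The arm

A 6-joint arm with a two-finger parallel gripper is mounted at the origin on the work surface. World frame = base frame: x ahead of the robot, y to its left, z up, the work surface at z = 0. Lengths are in m, angles in rad, forces in N, time in s.
With the tool pointing down it reaches from about 0.425 to 0.95 m from the base axis. Payload 3.5 kg.
Tool frame: the origin (TCP) lies on the centre line of the jaws, within the pads' length; the fingertips stand 11 mm ahead of it and the grasp point (between the pads) lies 8 mm behind it; x points along the fingers, y is the direction in which the jaws open and shut, and the axes are right-handed (so a half turn about x gives the same grasp; the last joint's range is limited). The gripper opens to 85 mm and grips with 20 to 120 N. Pads are 22 mm wide; open, the fingers measure 114 mm over their backs; the gripper's body (76 mm by 85 mm) begins 54 mm behind the grasp point. The pads swing forward as they close: fully open they stand 13 mm farther back than shut.
Start: joints at [-0.15, 0.286, 1.577, -0, 1.279, -0.15], TCP at [0.675, 0, 0.242] pointing down, gripper open.
Joint ranges: [-2.77, 2.77], [-0.9, 2.22], [0.21, 2.48], [-1.53, 4.67], [0.24, 2.81], [-2.84, 2.84]. Speed limits (rad/s): [2.79, 2.79, 3.14, 3.14, 3.14, 3.14].

### API

Orientations are given as a unit quaternion [x, y, z, w].
In Python, from plant import ctrl gives the robot as it stands. The module is installed in compiled form; this text tells all that it offers.
- The arm moves only by the tool drive_tool, never from a script. Its argument "series" is a list of rows, each a list of 2 entries, a list of its own where there are three numbers: the shift along the tool's x, y, z in units of 50 mm (1.0 is 50 mm), then the turn, a rotation vector about the tool's x, y, z in degrees. A call has 1 to 5 rows; each row shifts and turns the pose as measured when the row begins, along the tool's axes as they then stand; what a row does not reach is not made up. A row lasts 1/10 s, in which the tool goes at most 50 mm and 8.59 degrees, less where a joint would pass 70% of its speed; a pose out of reach is approached as far as the arm can. A call is refused whole if a number of a shift passes 1 or a number of a turn 8.59, either way. A call with a gripper value outside its range is refused whole. "grip" is the gripper's target within -1 to 1 (fully open at 1, half-way at 0, shut at -1), set as the call begins (left out, the last holds). The fingers move at their own pace and stop on an object; "newtons" is the grip in N (left out, the last holds). Time passes only in rows, so rows that do not move let the fingers close. It gives the time, the measured TCP pose, the force and the opening at its end, in the units of the state.
- ctrl.get_state(): the state, without advancing time (a new reading comes with each control period).
- ctrl.read_camera(name): name is "scene" or "side" or "wrist"; returns a dict with "img" (400x640x3 uint8, red, green, blue), "camera_matrix" (3x3 intrinsics, pixels), "R" (3x3) and "t" (3): a world point X has camera coordinates R X + t. Camera axes: x right, y down, z forward; pixel columns grow to the right and rows downward; lengths in m; the calibration is good to about 2 mm. A picture is of the moment at which its call begins. There is no depth.
- ctrl.sign_off(): hands the job in, once; it reports no verdict.
The state is a dict: "time": time; "qpos": joint angles; "dq": joint speeds; "joint_efforts": joint torques, N m; "eef_pos": TCP position; "tcp_rot": TCP orientation; "contact_force": force on the tool from outside, world axes, zero at the start; "wrist_torque": the same for the moment, N m; "opening": opening from 0.0 (shut) to 1.0 (fully open).
Only numpy, scipy, OpenCV 4.12 (cv2) and the standard library are available. Lean on these libraries where they do the work, as an engineer would, in place of code of your own. Each camera call takes 0.05 s, during which the arm holds its last target.

### The job

This carrier of microgreens is to be left parked on its track. Take the yellow wheel chock from the shuttle's deck and seat it fully home, flat and square, in the pocket in the rail in front of the carrier's wheel, its sloping ribbed face towards that wheel, and let go of it. Then pull the red lug of the coupler latch sideways against its spring, lift the tongue off the tow ball and finish while still holding it steady in the grip, raised by at least 6 cm, so that the shuttle can drive out; leave everything else where it is.

Things in the scene. Friction and masses are not known exactly. Their poses are not given: they have to be found in the camera images.
- train: The whole set of track, carrier and shuttle, fixed to the table. Origin on the table top directly under the tow ball; x across the track, y along it towards the carrier, z up. Aluminium rails run along y at x = -125 and +125 mm, tops 20 mm above the table. The carrier's tray of greens fills y = 250 to 520 mm and reaches 200 mm above the table.
- wheel (a point): Axle of the carrier wheel to be chocked: black tyre, 60 mm diameter, 22 mm wide, 72 mm along +y from the pocket's middle, centre 50 mm above the table.
- deck (a point): Middle of the floor of the shuttle's deck: a flat grey tray on the white shuttle, 246 mm square inside, floor 108 mm above the table, rim 9 mm high; axes as train
- pocket (a point): Middle of the floor of the chock pocket: rectangular, 44 mm (x) by 76 mm (y), 12 mm deep, edges bevelled 2 mm, in a dark steel plate (80 x 100 mm) in the rail at x = -125 mm. Floor 8 mm, rim 20 mm above the table. Axes as train, so the wheel to be chocked lies towards +y.
- chock: Yellow wheel chock, about 0.26 kg, origin at the centre of its underside, z up. Foot 40 (x) by 72 (y) by 14 mm high; above it a wedge with upright flat sides at x = -20 and +20 mm, narrowing to a flat top from y = -26 to +28 mm, 46 mm above the underside. The steep slope with black ribs looks to its +y. It starts upright on the shuttle's deck, its y within 35 degrees of the track's +y.
- chock_toe (a point): Point on the chock's underside at its ribbed end, 34 mm along +y from its origin.
- ball (a point): Centre of the tow ball on the shuttle: steel, 30 mm diameter, 78 mm above the table, hidden in the coupler dome at the start.
- hinge (a point): Middle of the tongue's hinge pin on the carrier: 205 mm along +y from the ball, 78 mm above the table. The hinge axis is the train's x axis.
- tongue (a joint): Angle of the red tongue about its hinge, rad: 0 down on the ball, grows as the coupler end rises, stop at 0.80. It turns freely and falls back when let go; lifting it at the latch lug takes about 4 N. While the latch is in, its fork catches under the ball and the tongue will not rise.
- coupler (a point): Centre of the coupler's socket, on the tongue 205 mm from the hinge; it coincides with the ball's centre while coupled. Steel dome, 45 mm diameter, reaching 21 mm above this point when down.
- latch (a joint): Pull of the latch slide, m: 0 in (under the ball), grows as it is pulled sideways along the train's +x, stop at 0.028. The spring returns it, 3.3 N at the start to 9.5 N at the stop. The ball passes only from about 0.019 on. The latch rides on the tongue, so lifting its lug lifts the tongue.
- latch_grip (a point): Grip point in the upright red lug on the latch slide: lug 14 mm (train x) by 26 mm (train y) by 45 mm high; the point lies on its axis, 17 mm below its top, 28 mm above the brass slide plate under it; 133 mm above the table when down. It moves with the latch and tilts with the tongue; axes as train when down. The spring barrel towards -x has its top 25 mm below this point.
- tape_roll: Bystander: green tape roll, 48 mm diameter, 22 mm high, lying on the shuttle's deck; origin at its underside.
- mister: Bystander: clear water bottle with blue cap, 68 mm diameter, 190 mm high, origin at its underside.
- seed_jar: Bystander: amber seed jar, 72 mm diameter, 100 mm high, origin at its underside.
- petri_dish: Bystander: clear dish of seeds, 90 mm diameter, 15 mm high, origin at its underside.
- wrench: Bystander: small steel wrench, 150 mm long, lying on the table between the rails, beside the tongue on its +x side.
- scoop: Bystander: seed spoon lying on the table.
Not all that is in view belongs to the job. What is meant by the chock is not green or turquoise, and is the larger of those in its own colour.

How it is judged:
On the way, in this order (a step that is already met when the one before it is completed fails the run):
1. the chock is seated in the pocket, flat and square, ribbed face to the wheel, and let go, the tongue still down (x of chock in the frame of pocket between -0.004 and 0.004 m and y of chock in the frame of pocket between -0.004 and 0.004 m and z of chock in the frame of pocket below 0.003 m and angle between chock's own z axis and vertical below 0.06 rad and angle between the y axis of chock and the y axis of train, either way round below 0.1 rad and y of chock_toe in the frame of pocket above 0.02 m and contact force between the fingers and chock below 0.2 N and value of joint tongue below 0.06 rad and value of joint latch below 0.012 m), for 0.2 s.
2. the latch is pulled out sideways (value of joint latch above 0.017 m and value of joint tongue below 0.1 rad).
3. the tongue is lifted, its coupler at least 55 mm above where it sat on the ball (height (world z) of coupler above 0.133 m), for 0.1 s.
At the end, for the whole second after the job is handed in: Chock released in the pocket: within 4 mm of its middle, underside within 3 mm of its floor, level within 3 degrees, square within 6 degrees, ribbed face to the wheel. Coupler steady, at least 55 mm above its coupled height, carried only by the fingers, which grip tongue or latch with over 8 N (x of chock in the frame of pocket between -0.004 and 0.004 m and y of chock in the frame of pocket between -0.004 and 0.004 m and z of chock in the frame of pocket below 0.003 m and angle between chock's own z axis and vertical below 0.06 rad and angle between the y axis of chock and the y axis of train, either way round below 0.1 rad and y of chock_toe in the frame of pocket above 0.02 m and contact force between the fingers and chock below 0.2 N and height (world z) of coupler above 0.133 m and contact force between the fingers and tongue above 8 N and velocity of joint tongue between -0.1 and 0.1 rad/s and contact force between tongue and chock below 0.1 N and linear speed of chock below 0.02 m/s); the arm keeps its last pose, push and grip.
It fails at once if a bystander is shoved more than 40 mm (distance of any of tape_roll, mister, seed_jar, petri_dish, wrench, scoop from where it was at the start of the episode above 0.04 m).
It fails at once if the mister, the jar, the dish or the tape roll is knocked over (angle between any of tape_roll, mister, seed_jar, petri_dish's own z axis and vertical above 0.5 rad).
It also fails if it takes over 54 s, if anything falls off the work surface, if the arm or the gripper's body presses on something with over 40 N, if the wrist force passes 120 N, or if a joint passes its speed limit or range.

## Working session

There is one attempt and no reset: what is moved stays moved. The work goes in short steps, Python scripts to look and compute and a tool call to move; the robot and the scene stay as the last step left them, time stands still between calls to the robot, and variables do not carry over. Pictures are saved under pics/ and viewed, and the job is handed in when it is done.

Besides the shell and the picture viewer there is one more tool, called after "Emit:" in YAML: its name, and indented under it one key for each argument. drive_tool: Moves the arm, as the interface text tells. Its arguments: {"type":"object","properties":{"series":{"type":"array"},"grip":{"type":"number"},"newtons":{"type":"number"}},"required":["series"]}

```bash
mkdir -p pics; cat > h.py <<'E'
import numpy as np, cv2
from plant import ctrl
def snap(n,f):
    d=ctrl.read_camera(n); cv2.imwrite('pics/'+f+'.png',d['img'][:,:,::-1]); np.savez('pics/'+f+'.npz',**d); return d
def ray(d,u,v):
    K,R,t=[np.array(d[k]) for k in('camera_matrix','R','t')]
    r=R.T@np.linalg.inv(K)@np.array([u,v,1.]); return -R.T@t, r
def onz(d,u,v,z):
    c,r=ray(d,u,v); return c+r*(z-c[2])/r[2]
def proj(d,X):
    p=np.array(d['R'])@np.array(X)+np.array(d['t']); p=np.array(d['camera_matrix'])@p; return p[:2]/p[2]
def tri(obs):
    A=np.zeros((3,3));b=np.zeros(3)
    for d,u,v in obs:
        c,r=ray(d,u,v); r/=np.linalg.norm(r); P=np.eye(3)-np.outer(r,r); A+=P;b+=P@c
    return np.linalg.solve(A,b)
E
python3 - <<'E'
from h import *
for n in('scene','side','wrist'):
    d=snap(n,n+'0'); print(n,-np.array(d['R']).T@d['t'],d['R'][2])
print(ctrl.get_state())
E
```

```text
scene [ 1.21690492 -0.57301611  1.06195458] [-0.57083756  0.31644324 -0.75763326]
side [ 0.11113245 -1.03493068  0.62579067] [ 0.36177251  0.7879873  -0.4981934 ]
wrist [0.67487267 0.0737119  0.37307838] [-0.00220359 -0.28911196 -0.95729275]
{'time': 0.15, 'qpos': array([-1.49985274e-01,  2.87032434e-01,  1.57784808e+00, -1.46768146e-05,
        1.27863152e+00, -1.49998939e-01]), 'dq': array([ 0.0005942 , -0.00243115, -0.00567088, -0.0017883 ,  0.00043575,
        0.00131395]), 'joint_efforts': array([ 7.91554030e-04, -4.06602967e+01, -2.93140125e+01, -8.94972595e-05,
        3.96185191e-03, -2.97825103e-06]), 'eef_pos': array([6.74498531e-01, 1.11927693e-04, 2.41214086e-01]), 'tcp_rot': array([ 0.49958854,  0.50054746, -0.50040205,  0.49946103]), 'contact_force': array([ 0.69040295, -0.35282266,  0.21627382]), 'wrist_torque': array([-0.00579248,  0.00081356,  0.03662803]), 'opening': 1.0044573597699178}
```

View pics/scene0.png

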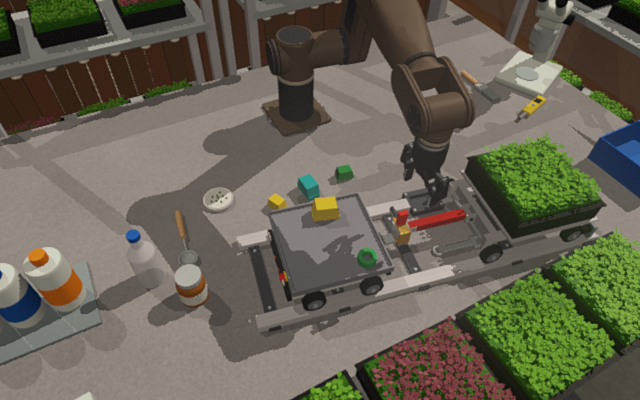

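View pics/side0.png

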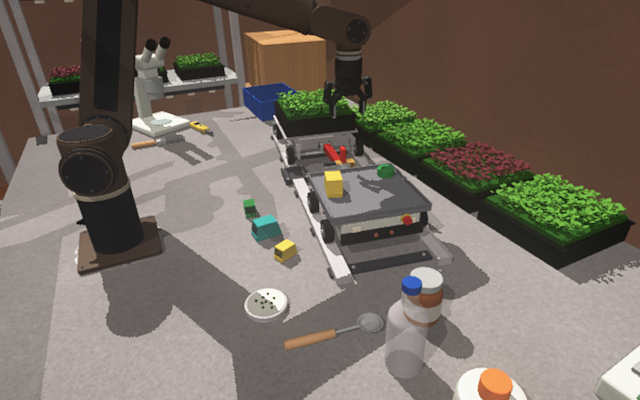

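View pics/wrist0.png

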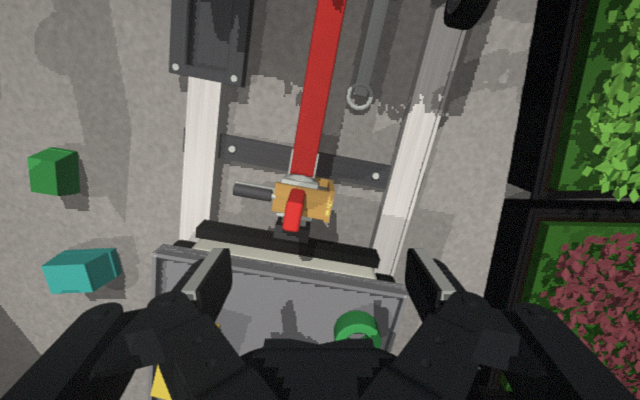

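```bash
python3 - <<'E'
import cv2
a=cv2.imread('pics/wrist0.png'); cv2.imwrite('pics/w0a.png',cv2.resize(a[0:280,150:470],None,fx=2.5,fy=2.1,interpolation=cv2.INTER_CUBIC)[:, :800])
a=cv2.imread('pics/scene0.png'); cv2.imwrite('pics/s0a.png',cv2.resize(a[150:340,240:510],None,fx=2.9,fy=2.9,interpolation=cv2.INTER_CUBIC))
a=cv2.imread('pics/side0.png'); cv2.imwrite('pics/d0a.png',cv2.resize(a[80:290,240:460],None,fx=2.8,fy=2.8,interpolation=cv2.INTER_CUBIC))
E
```

```text
(no output)
```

View pics/s0a.png

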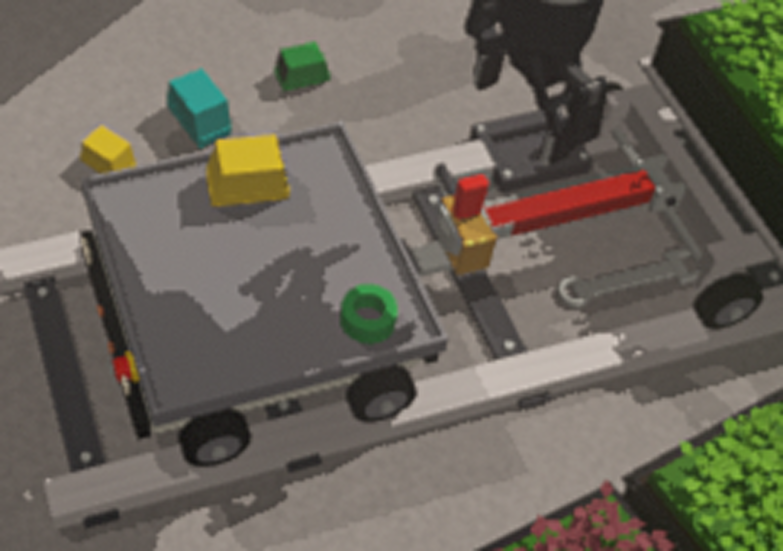

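View pics/d0a.png

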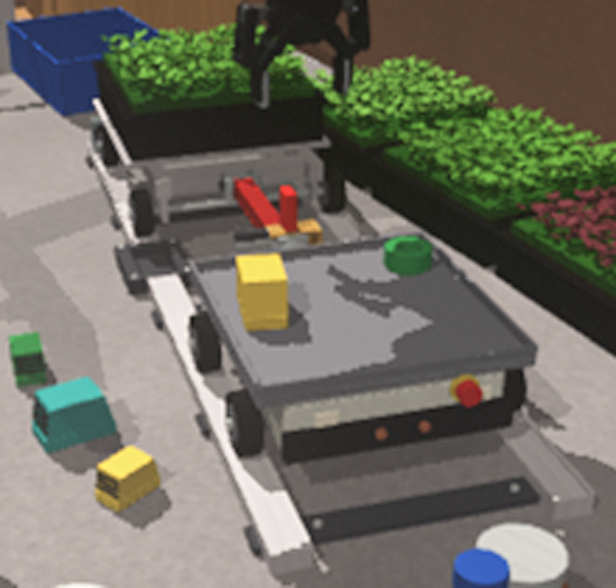

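View pics/w0a.png

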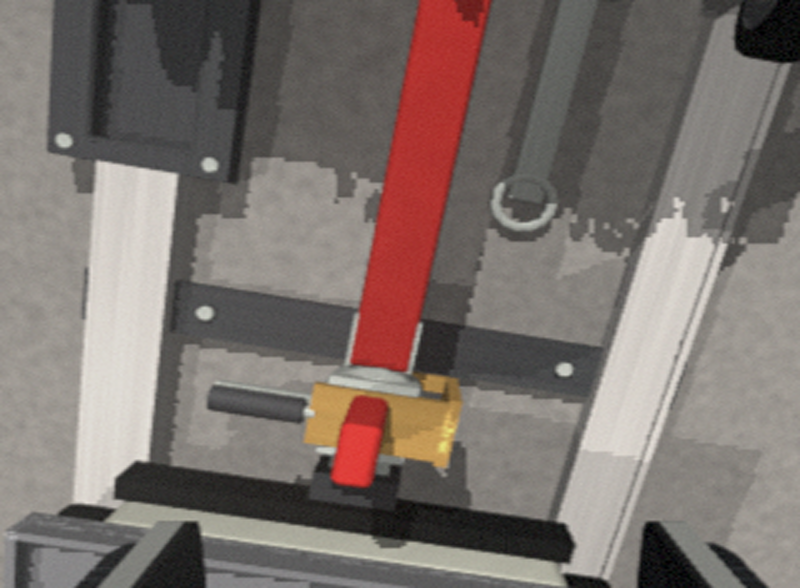

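```bash
python3 - <<'E'
from h import *
w=dict(np.load('pics/wrist0.npz'));s=dict(np.load('pics/scene0.npz'));d=dict(np.load('pics/side0.npz'))
print('screws',onz(w,150+64/2.5,140/2.1,.02),onz(w,150+209/2.5,165/2.1,.02))
# crossbar screws 
print('xbar',onz(w,150+204/2.5,313/2.1,.0),onz(w,150+565/2.5,370/2.1,.0))
# left rail left edge & right edge pts z .02
for u,v in((96,160),(76,495),(180,175),(150,460)): print('Lrail',onz(w,150+u/2.5,v/2.1,.02))
print('lugtop',onz(w,150+368/2.5,400/2.1,.15),onz(w,150+358/2.5,432/2.1,.15))
for n,x in(('scene',s),('side',d)):
  m=cv2.inRange(cv2.cvtColor(x['img'],cv2.COLOR_RGB2HSV),(20,120,60),(32,255,255))
  k,l,st,c=cv2.connectedComponentsWithStats(m)
  for i in range(1,k):
    if st[i,4]>60: print(n,c[i],st[i],onz(x,*c[i],.14))
E
```

```text
screws [0.51708723 0.11609903 0.02      ] [0.57994596 0.1039542  0.02      ]
xbar [0.56536104 0.02318955 0.        ] [ 0.74848643 -0.01131701  0.        ]
Lrail [0.52996166 0.10636435 0.02      ]
Lrail [ 0.49542466 -0.08627221  0.02      ]
Lrail [0.56658389 0.09898294 0.02      ]
Lrail [ 0.53628503 -0.06305724  0.02      ]
lugtop [0.65800846 0.01133095 0.15      ] [ 0.65459324 -0.00123067  0.15      ]
scene [533.56038647 105.14975845] [521  95  25  22 207] [0.46372233 0.63112381 0.14      ]
scene [276.51196172 201.77033493] [268 193  19  16 209] [ 0.46614582 -0.28352295  0.14      ]
scene [324.57340242 208.69084629] [311 196  29  25 579] [ 0.54403497 -0.18233967  0.14      ]
side [198.3  126.72] [190 122  19  11 100] [0.30513309 0.41489836 0.14      ]
side [333.26255708 183.74885845] [324 171  19  27 438] [ 0.52982235 -0.19506907  0.14      ]
side [285.27531646 249.99683544] [274 240  23  23 316] [ 0.31871298 -0.40449541  0.14      ]
```

Emit:
drive_tool:
  series:
    - [[-0.24, -0.5, 0.66], [2.2, 0, 0]]
    - [[-0.24, -0.5, 0.66], [2.2, 0, 0]]
    - [[-0.24, -0.5, 0.66], [2.2, 0, 0]]
    - [[-0.24, -0.5, 0.66], [2.2, 0, 0]]
    - [[-0.24, -0.5, 0.66], [2.2, 0, 0]]

```text
time: 0.65
eef_pos: [0.5335, -0.1549, 0.2967]
tcp_rot: [-0.543, -0.454, 0.548, -0.447]
contact_force: [0.5, -1.0, -0.2]
opening: 1.001
```

```bash
python3 - <<'E'
from h import *
w=snap('wrist','wrist1')
st=ctrl.get_state(); print(st['time'],st['eef_pos'],st['tcp_rot'],st['qpos'],st['dq'])
E
```

```text
0.7 [ 0.53108581 -0.15898174  0.29937623] [-0.54292406 -0.45105013  0.54986304 -0.44658469] [-0.47106626 -0.01433595  1.80613298 -0.0066095   1.35951699 -0.27418212] [ 0.0624302   0.05203409 -0.06587656  0.05951913 -0.06866184  0.05437616]
```

View pics/wrist1.png

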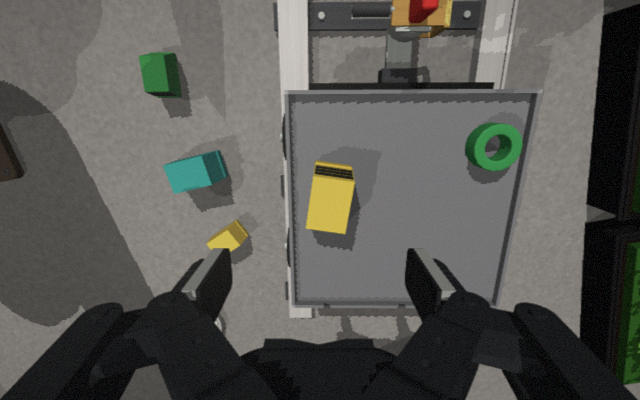

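```bash
python3 - <<'E'
from h import *
w=dict(np.load('pics/wrist1.npz'))
a=w['img'][:,:,::-1]; cv2.imwrite('pics/w1a.png',cv2.resize(a[150:245,290:370],None,fx=6,fy=6,interpolation=cv2.INTER_NEAREST))
cv2.imwrite('pics/w1b.png',cv2.resize(a[0:120,260:560],None,fx=2.6,fy=2.6,interpolation=cv2.INTER_CUBIC))
E
```

```text
(no output)
```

View pics/w1a.png

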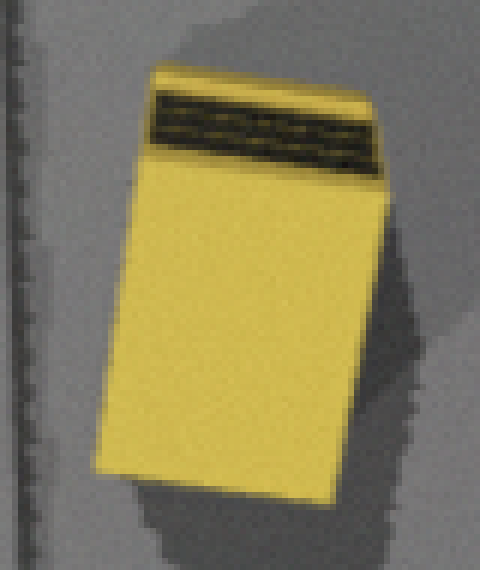

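View pics/w1b.png

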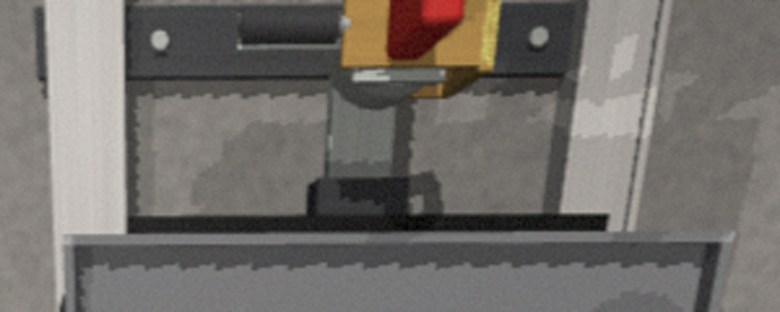

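```bash
python3 - <<'E'
from h import *
w=dict(np.load('pics/wrist1.npz'))
c=[onz(w,290+x/6-.5,150+y/6-.5,.154)[:2] for x,y in((142,160),(390,190),(332,507),(95,472))]
tl,tr,br,bl=c; print(*c)
print('len',np.linalg.norm(tl-bl),np.linalg.norm(tr-br),'wid',np.linalg.norm(tr-tl),np.linalg.norm(br-bl))
ya=(tl-bl)+(tr-br); ya/=np.linalg.norm(ya); ang=np.degrees(np.arctan2(-ya[0],ya[1])); xa=(tr-tl)+(br-bl);print('yaw y',ang,'yaw x',np.degrees(np.arctan2(xa[1],xa[0])))
m=np.mean(c,0); print('top mid',m,'origin',m-ya*.001)
# train rim line back edge
p,q=[onz(w,260+x/2.6,y/2.6,.117)[:2] for x,y in((70,238),(730,236))]; print('rim yaw',np.degrees(np.arctan2(*(q-p)[::-1])),np.linalg.norm(q-p))
a,b=[onz(w,260+x/2.6-.3,y/2.6-.3,.0)[:2] for x,y in((160,40),(539,37))]; print(a,b,'xbar yaw',np.degrees(np.arctan2(*(b-a)[::-1])),np.linalg.norm(b-a),(a+b)/2)
print([onz(w,260+x/2.6-.3,y/2.6-.3,.02)[:2] for x,y in((47,10),(124,10),(60,220),(126,205))])
from scipy.spatial.transform import Rotation as R
st=ctrl.get_state(); print(R.from_quat(st['tcp_rot']).as_matrix().round(3),st['eef_pos'])
E
```

```text
[ 0.52944363 -0.1429239 ] [ 0.56717232 -0.15500384] [ 0.54924661 -0.20719006] [ 0.51145491 -0.19371324]
len 0.05388089065020529 0.0551790979832705 wid 0.0396153881411824 0.040122778968906224
yaw y -19.227061331073084 yaw x -18.696270327726943
top mid [ 0.53932937 -0.17470776] origin [ 0.53900005 -0.17565198]
rim yaw -10.729596110542966 0.24994800375072193
[0.56907676 0.02790671] [ 0.75063299 -0.0062277 ] xbar yaw -10.647887932630521 0.18473716659545983 [0.65985488 0.01083951]
[array([0.51897991, 0.04483175]), array([0.55405133, 0.03797046]), array([ 0.50462213, -0.04539975]), array([ 0.53828769, -0.0448014 ])]
[[-0.012  0.981 -0.194]
 [-0.001 -0.194 -0.981]
 [-1.    -0.011  0.004]] [ 0.53108581 -0.15898174  0.29937623]
```

Emit:
drive_tool:
  series:
    - [[0.4, 0.11, 0.15], [4, 0.2, 0.6]]
    - [[0.4, 0.11, 0.15], [3.8, 0, 0]]
    - [[0.4, 0, 0], [0, 0, 0]]
    - [[0, 0, 0], [0, 0, 0]]

```text
time: 1.1
eef_pos: [0.5367, -0.1799, 0.2403]
tcp_rot: [0.579, 0.406, -0.577, 0.409]
contact_force: [0.9, 0.5, 0.1]
opening: 1.003
```

```bash
cat >> h.py <<'E'
from scipy.spatial.transform import Rotation as Rot
def goto(p,yaw,x=None):
    """shift (units of 50mm, tool axes) and total turn deg from measured pose to p with tool y at yaw deg, pointing down"""
    st=ctrl.get_state(); R=Rot.from_quat(st['tcp_rot']).as_matrix()
    c,s=np.cos(np.radians(yaw)),np.sin(np.radians(yaw))
    T=np.array([[0,c,s],[0,s,-c],[-1,0,0]])
    print('t',round(st['time'],2),'pos',st['eef_pos'].round(4),'yaw',np.degrees(np.arctan2(R[1,1],R[0,1])).round(2),'open',round(st['opening'],3),'F',st['contact_force'].round(1))
    print('shift',(R.T@(np.array(p)-st['eef_pos'])/.05).round(2),'turn',np.degrees(Rot.from_matrix(R.T@T).as_rotvec()).round(2))
E
python3 -c "
from h import *
goto([.539,-.1755,.136],-19)"
```

```text
t 1.1 pos [ 0.5367 -0.1799  0.2403] yaw -19.67 open 1.003 F [0.9 0.5 0.1]
shift [ 2.08  0.   -0.1 ] turn [-0.67  0.07 -0.29]
```

Emit:
drive_tool:
  series:
    - [[0.6, 0, -0.1], [-0.6, 0, -0.3]]
    - [[0.6, 0, 0], [0, 0, 0]]
    - [[0.6, 0, 0], [0, 0, 0]]
    - [[0.25, 0, 0], [0, 0, 0]]
    - [[0, 0, 0], [0, 0, 0]]

```text
time: 1.6
eef_pos: [0.5415, -0.1759, 0.1399]
tcp_rot: [0.576, 0.408, -0.575, 0.413]
contact_force: [0.7, -0.0, -0.3]
opening: 0.999
```

```bash
python3 -c "
from h import *
goto([.539,-.1755,.136],-19)
snap('wrist','wrist2')
snap('side','side2')
import cv2
a=cv2.imread('pics/side2.png'); cv2.imwrite('pics/side2a.png',cv2.resize(a[100:240,250:440],None,fx=4,fy=4))"
```

```text
t 1.6 pos [ 0.5415 -0.1759  0.1399] yaw -18.95 open 0.999 F [ 0.7 -0.  -0.3]
shift [ 0.08 -0.05  0.01] turn [ 0.05  0.14 -0.38]
```

View pics/wrist2.png

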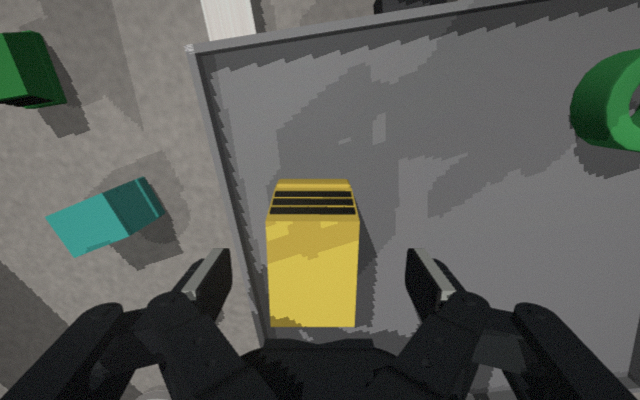

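View pics/side2a.png

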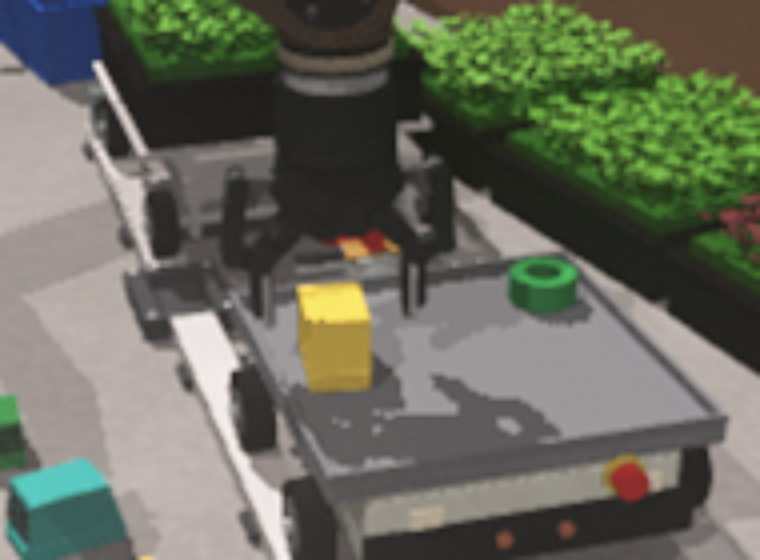

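```bash
python3 -c "
from h import *
d=dict(np.load('pics/side2.npz'))
for z in(.13,.142): print([onz(d,250+x/4,100+y/4,z)[:2].round(3) for x,y in((265,318),(413,315))])
w=dict(np.load('pics/wrist2.npz'))
print(proj(w,[.539,-.1755,.154]),proj(w,ctrl.get_state()['eef_pos']),[onz(w,*p,.154).round(4)[:2] for p in((268,216),(359,216),(356,326),(270,327))])
"
```

```text
[array([ 0.509, -0.135]), array([ 0.599, -0.177])]
[array([ 0.5  , -0.157]), array([ 0.587, -0.197])]
[312.29645851 278.07329543] [320.18476955 264.10538874] [array([ 0.5312, -0.1411]), array([ 0.5676, -0.1536]), array([ 0.5502, -0.2071]), array([ 0.5111, -0.1941])]
```

Emit:
drive_tool:
  series:
    - [[0.08, -0.05, 0], [0, 0, -0.3]]
    - [[0, 0, 0], [0, 0, 0]]

```text
time: 1.9
eef_pos: [0.542, -0.1765, 0.1414]
tcp_rot: [0.577, 0.407, -0.574, 0.415]
contact_force: [-0.4, -0.1, -0.7]
opening: 0.991
```

Emit:
drive_tool:
  series:
    - [[0, 0, 0], [0, 0, 0]]
    - [[0, 0, 0], [0, 0, 0]]
    - [[0, 0, 0], [0, 0, 0]]
    - [[0, 0, 0], [0, 0, 0]]
    - [[0, 0, 0], [0, 0, 0]]
  grip: -1
  newtons: 50

```text
time: 2.4
eef_pos: [0.5429, -0.1771, 0.1447]
tcp_rot: [0.577, 0.406, -0.574, 0.416]
contact_force: [-0.1, -0.5, -1.4]
opening: 0.454
```

Emit:
drive_tool:
  series:
    - [[0, 0, 0], [0, 0, 0]]
    - [[0, 0, 0], [0, 0, 0]]
    - [[0, 0, 0], [0, 0, 0]]

```text
time: 2.7
eef_pos: [0.5429, -0.1771, 0.1447]
tcp_rot: [0.577, 0.406, -0.574, 0.416]
contact_force: [-0.8, 0.6, 0.7]
opening: 0.454
```

```bash
python3 -c "
from h import *
goto([.54,-.1755,.136],-19)
snap('wrist','wrist3')"
```

```text
t 2.7 pos [ 0.5429 -0.1771  0.1447] yaw -18.93 open 0.454 F [-0.8  0.6  0.7]
shift [ 0.17 -0.07 -0.01] turn [ 0.07  0.28 -0.79]
```

View pics/wrist3.png

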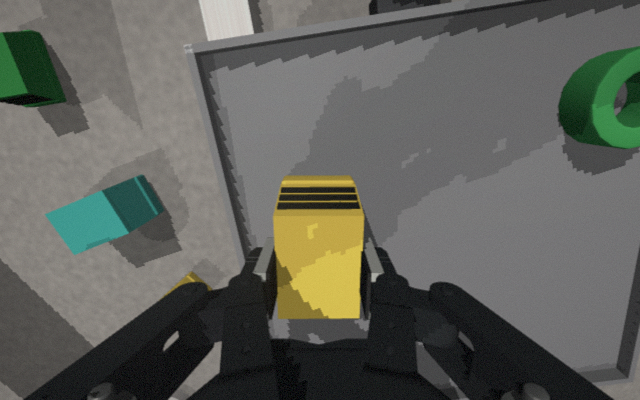

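Emit:
drive_tool:
  series:
    - [[0, 0, 0], [0, 0, 0]]
    - [[0.18, -0.05, 0], [0, 0.2, -0.8]]
    - [[0, 0, 0], [0, 0, 0]]
  grip: 0.3

```text
time: 3.05
eef_pos: [0.5406, -0.1764, 0.1347]
tcp_rot: [-0.575, -0.411, 0.576, -0.411]
contact_force: [0.8, -0.1, 0.4]
opening: 0.648
```

```bash
python3 -c "
from h import *
goto([.541,-.176,.136],-19)"
```

```text
t 3.05 pos [ 0.5406 -0.1764  0.1347] yaw -18.94 open 0.648 F [ 0.8 -0.1  0.4]
shift [-0.03  0.01 -0.01] turn [0.06 0.06 0.03]
```

Emit:
drive_tool:
  series:
    - [[0, 0, 0], [0, 0, 0]]
    - [[0, 0, 0], [0, 0, 0]]
    - [[0, 0, 0], [0, 0, 0]]
    - [[0, 0, 0], [0, 0, 0]]
  grip: -1
  newtons: 60

```text
time: 3.45
eef_pos: [0.5413, -0.1768, 0.1349]
tcp_rot: [-0.575, -0.41, 0.576, -0.411]
contact_force: [0.5, -0.3, 0.2]
opening: 0.458
```

```bash
python3 -c "
from h import *
goto([.541,-.176,.136],-19)
w=snap('wrist','wrist4')
a=w['img'][:,:,::-1]; cv2.imwrite('pics/w4a.png',cv2.resize(a[160:340,240:400],None,fx=3.3,fy=3.3,interpolation=cv2.INTER_NEAREST))
"
```

```text
t 3.45 pos [ 0.5413 -0.1768  0.1349] yaw -18.95 open 0.458 F [ 0.5 -0.3  0.2]
shift [-0.02 -0.01 -0.01] turn [ 0.05  0.07 -0.07]
```

View pics/w4a.png

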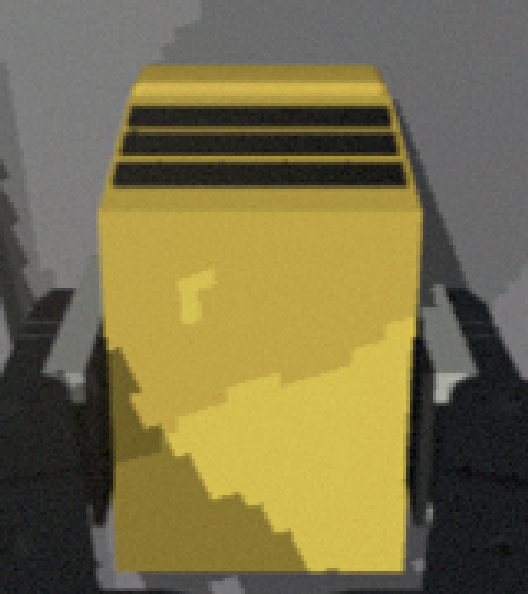

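Emit:
drive_tool:
  series:
    - [[-0.8, 0, 0], [0, 0, 0]]
    - [[-0.6, -0.2, -0.5], [0, 0, 0]]
    - [[-0.5, -0.25, -0.8], [0, 0, 0]]
    - [[-0.5, -0.25, -0.8], [0, 0, 0]]
    - [[0, -0.25, -0.8], [0, 0, 0]]

```text
time: 4.0
eef_pos: [0.5401, -0.0229, 0.2526]
tcp_rot: [-0.575, -0.412, 0.58, -0.404]
contact_force: [2.0, -0.4, -2.5]
opening: 0.459
```

Emit:
drive_tool:
  series:
    - [[0, -0.25, -0.8], [-4, 0, 0]]
    - [[0, -0.1, -0.5], [-4.2, 0, 0]]
    - [[0, 0, 0], [0, 0, 0]]

```text
time: 4.3
eef_pos: [0.5407, 0.0519, 0.2509]
tcp_rot: [-0.541, -0.457, 0.547, -0.446]
contact_force: [-0.2, -0.6, -2.1]
opening: 0.459
```

```bash
python3 -c "
from h import *
goto([.556,.151,.135],-10.7)
w=snap('wrist','wrist5'); snap('side','side5')
c=dict(np.load('pics/wrist4.npz'))
cs=[onz(c,240+x/3.3-.5,160+y/3.3-.5,.154) for x,y in((98,210),(422,210),(405,572),(116,572))]
R=Rot.from_quat([-0.575,-0.41,0.576,-0.411]).as_matrix()
m=np.mean(cs,0); print(m,R.T@(m-[.5413,-.1768,.1349])*1000)
for a,b in((0,1),(3,2),(3,0),(2,1)): print((R.T@(cs[b]-cs[a])*1000).round(1))
"
```

```text
t 4.3 pos [0.5407 0.0519 0.2509] yaw -10.68 open 0.459 F [-0.2 -0.6 -2.1]
shift [ 2.33 -0.03 -1.99] turn [ 0.01 -0.22  1.01]
[ 0.54194423 -0.17591993  0.154     ] [-19.10191099   0.32891261  -1.00417055]
[ 0.  40.1 -0.1]
[ 0.  40.5 -0.1]
[ -0.1  -0.  -54.5]
[ -0.1  -0.4 -54.5]
```

View pics/wrist5.png

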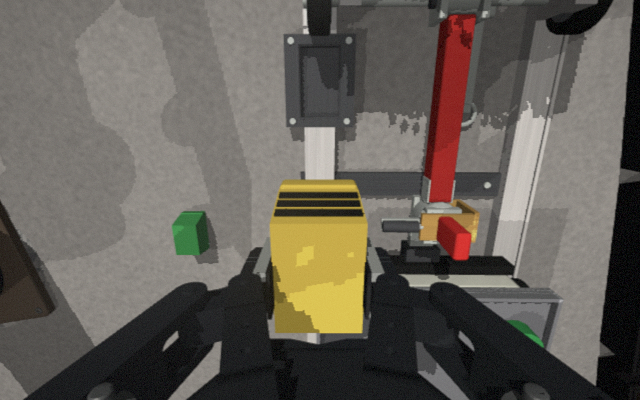

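```bash
python3 -c "
from h import *
w=dict(np.load('pics/wrist5.npz'))
a=w['img'][:,:,::-1]; cv2.imwrite('pics/w5a.png',cv2.resize(a[20:140,265:375],None,fx=5,fy=5,interpolation=cv2.INTER_NEAREST))
g=w['img'].max(2)[20:140,275:365]; m=(g>140).astype(np.uint8)
k,l,s,c=cv2.connectedComponentsWithStats(m)
for i in range(1,k):
  if 10<s[i,4]<80: print(c[i]+[275,20],s[i,4],onz(w,*(c[i]+[275,20]),.02))
"
```

```text
[304.   22.5] 30 [0.55160002 0.21531307 0.02      ]
[281.          29.41666667] 24 [0.52547396 0.21347123 0.02      ]
[305.31034483  30.89655172] 29 [0.55139747 0.20702649 0.02      ]
[280.94117647  40.70588235] 17 [0.52295969 0.20258191 0.02      ]
[290.26470588  40.        ] 34 [0.53326797 0.20132923 0.02      ]
[277.83333333  47.16666667] 12 [0.51812686 0.1968961  0.02      ]
[281.09090909  69.22727273] 22 [0.51671513 0.17402817 0.02      ]
[292.21428571 120.5       ] 28 [0.51737251 0.11648703 0.02      ]
[346.40740741 120.74074074] 27 [0.58060134 0.1044052  0.02      ]
```

View pics/w5a.png

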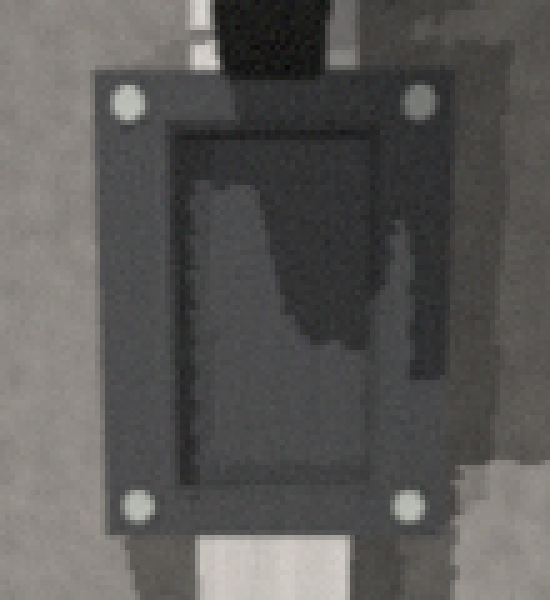

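```bash
python3 -c "
from h import *
w=dict(np.load('pics/wrist5.npz'))
f=lambda P:np.array([onz(w,265+x/5-.5,20+y/5-.5,.02)[:2] for x,y in P])
for P in ([(127.5,103),(420,102),(408,507),(138,507)],[(94,70),(455,68),(445,533),(106,535)],[(167,122),(383,124),(372,488),(177,488)]):
  c=f(P); ya=c[0]+c[1]-c[2]-c[3]; xa=c[1]+c[2]-c[0]-c[3]
  print(c.mean(0),'yaw',np.degrees(np.arctan2(-ya[0],ya[1])),np.degrees(np.arctan2(xa[1],xa[0])),np.linalg.norm(xa)/2,np.linalg.norm(ya)/2)
"
```

```text
[0.55669532 0.15274759] yaw -10.664712570680935 -10.606948262311839 0.06438976423620883 0.0866399902955667
[0.55707009 0.15287025] yaw -10.405798858010852 -10.386978070916898 0.08012531824792153 0.09952411163383221
[0.55705798 0.15281436] yaw -10.623723689015407 -10.941858433258304 0.047031263995108985 0.07818036851119133
```

Emit:
drive_tool:
  series:
    - [[0, 0, -0.7], [0, -0.2, 1]]
    - [[0.4, 0, -0.7], [0, 0, 0]]
    - [[0.8, 0, -0.5], [0, 0, 0]]
    - [[0.5, 0, 0], [0, 0, 0]]
    - [[0, 0, 0], [0, 0, 0]]

```text
time: 4.9
eef_pos: [0.5607, 0.1382, 0.1618]
tcp_rot: [-0.547, -0.445, 0.549, -0.448]
contact_force: [0.7, 0.5, -2.9]
opening: 0.456
```

```bash
python3 -c "
from h import *
goto([.5566,.1528,.06],-10.6)
"
```

```text
t 4.9 pos [0.5607 0.1382 0.1618] yaw -11.65 open 0.456 F [ 0.7  0.5 -2.9]
shift [ 2.04 -0.14 -0.28] turn [-1.05  0.29 -0.02]
```

Emit:
drive_tool:
  series:
    - [[0.4, -0.14, -0.28], [-1, 0.3, 0]]
    - [[0.6, 0, 0], [0, 0, 0]]
    - [[0.6, 0, 0], [0, 0, 0]]
    - [[0.3, 0, 0], [0, 0, 0]]
    - [[0, 0, 0], [0, 0, 0]]

```text
time: 5.4
eef_pos: [0.5612, 0.1473, 0.069]
tcp_rot: [0.548, 0.447, -0.545, 0.45]
contact_force: [0.2, -0.1, -2.4]
opening: 0.461
```

```bash
python3 -c "
from h import *
goto([.5566,.1528,.055],-10.6)
w=snap('wrist','wrist6'); w=snap('side','side6'); a=w['img'][:,:,::-1]; cv2.imwrite('pics/d6a.png',cv2.resize(a[90:210,240:400],None,fx=4.5,fy=4.5,interpolation=cv2.INTER_CUBIC))
"
```

```text
t 5.4 pos [0.5612 0.1473 0.069 ] yaw -11.21 open 0.461 F [ 0.2 -0.1 -2.4]
shift [ 0.28 -0.11 -0.09] turn [-0.61 -0.   -0.35]
```

View pics/wrist6.png

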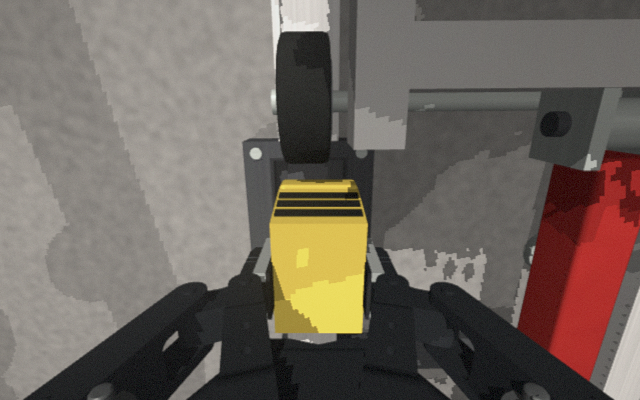

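View pics/d6a.png

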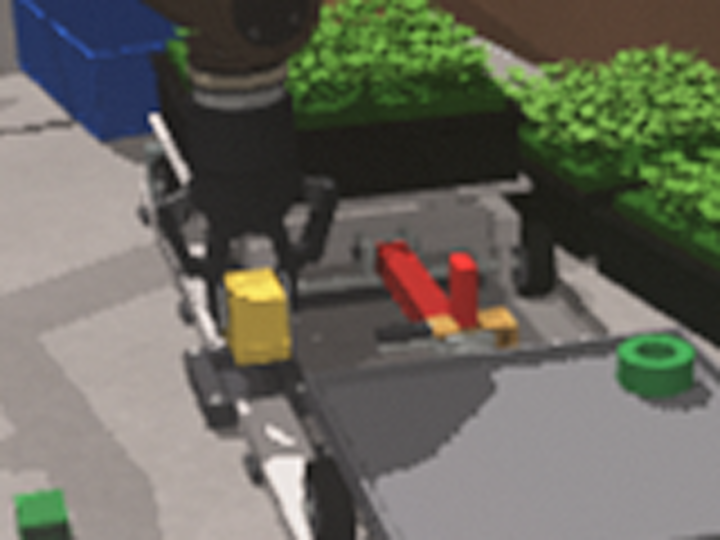

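Emit:
drive_tool:
  series:
    - [[0.1, -0.11, -0.09], [-0.6, 0, -0.35]]
    - [[0, 0, 0], [0, 0, 0]]
    - [[0, 0, 0], [0, 0, 0]]

```text
time: 5.8
eef_pos: [0.5616, 0.1535, 0.0712]
tcp_rot: [0.548, 0.449, -0.54, 0.454]
contact_force: [0.4, -0.1, -2.6]
opening: 0.46
```

```bash
python3 -c "
from h import *
goto([.5566,.1528,.055],-10.6)
w=snap('wrist','wrist7'); a=w['img'][:,:,::-1]; cv2.imwrite('pics/w7a.png',cv2.resize(a[130:350,225:395],None,fx=2.7,fy=2.7,interpolation=cv2.INTER_NEAREST))
"
```

```text
t 5.8 pos [0.5616 0.1535 0.0712] yaw -10.58 open 0.46 F [ 0.4 -0.1 -2.6]
shift [ 0.32 -0.1   0.03] turn [ 0.02 -0.22 -0.69]
```

View pics/w7a.png

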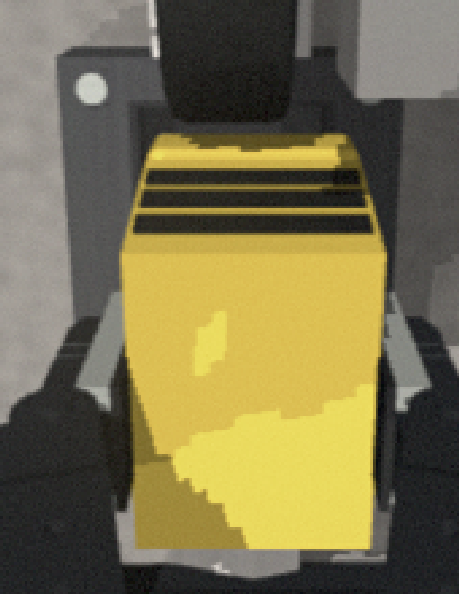

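Emit:
drive_tool:
  series:
    - [[0.1, -0.11, 0.03], [0, -0.2, -0.8]]

```text
time: 5.95
eef_pos: [0.5569, 0.1534, 0.0674]
tcp_rot: [0.544, 0.452, -0.544, 0.452]
contact_force: [-0.5, -0.1, -3.4]
opening: 0.459
```

```bash
python3 -c "
from h import *
goto([.5566,.1528,.055],-10.6); print(ctrl.get_state()['dq'].round(3))
"
```

```text
t 5.95 pos [0.5569 0.1534 0.0674] yaw -10.56 open 0.459 F [-0.5 -0.1 -3.4]
shift [ 0.25 -0.    0.01] turn [ 0.04 -0.06 -0.02]
[ 0.002  0.03   0.077  0.006  0.054 -0.006]
```

Emit:
drive_tool:
  series:
    - [[0, 0, 0], [0, 0, 0]]

```text
time: 6.05
eef_pos: [0.5557, 0.1534, 0.0666]
tcp_rot: [-0.544, -0.453, 0.544, -0.451]
contact_force: [-0.5, -0.2, -3.4]
opening: 0.46
```

```bash
python3 -c "
from h import *
goto([.5566,.1528,.055],-10.6); print(ctrl.get_state()['dq'].round(3))
"
```

```text
t 6.05 pos [0.5557 0.1534 0.0666] yaw -10.55 open 0.46 F [-0.5 -0.2 -3.4]
shift [0.23 0.02 0.01] turn [ 0.05 -0.02  0.11]
[-0.001 -0.011 -0.019 -0.004 -0.01   0.001]
```

```bash
python3 -c "
from h import *
w=snap('wrist','wrist8'); a=w['img'][:,:,::-1]; cv2.imwrite('pics/w8a.png',cv2.resize(a[130:350,225:395],None,fx=2.7,fy=2.7,interpolation=cv2.INTER_NEAREST))
cv2.imwrite('pics/w8b.png',cv2.resize(a[130:210,235:390],None,fx=5,fy=5,interpolation=cv2.INTER_NEAREST))
goto([.5566,.1528,.055],-10.6)
"
```

```text
t 6.1 pos [0.5565 0.1534 0.0671] yaw -10.55 open 0.462 F [ 0.5  0.  -2.1]
shift [0.24 0.01 0.01] turn [ 0.05 -0.05  0.01]
```

View pics/w8a.png

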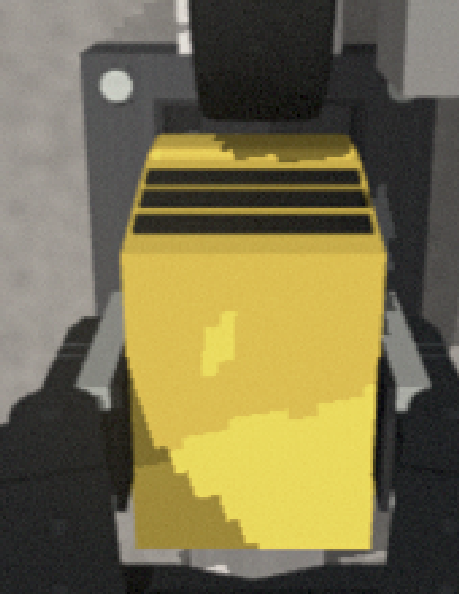

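View pics/w8b.png

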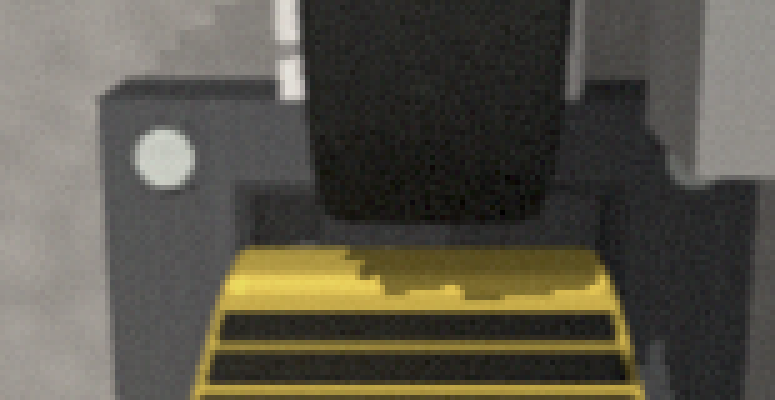

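```bash
python3 -c "
from h import *
w=dict(np.load('pics/wrist8.npz'))
y=np.radians(-10.6); X=np.array([np.cos(y),np.sin(y)]);Y=np.array([-np.sin(y),np.cos(y)])
f=lambda x,yy,z:onz(w,235+x/5-.5,130+yy/5-.5,z)[:2]
print('pocket by screw',f(164,158,.02)+.0322*X-.0433*Y,'by corner',f(100,98,.02)+.04*X-.05*Y)
re=f(755,180,.02); le=f(110,250,.02); print('left edge->cx',le@X+.04,'right',re@X-.04,'prev',np.array([.5569,.1528])@X)
rim=f(240,183,.02),f(610,183,.02); print('rim front y',[ (r@Y-.039) for r in rim],'prev',np.array([.5569,.1528])@Y)
c=[onz(w,225+a/2.7-.5,130+b/2.7-.5,.0862)[:2] for a,b in((122,252),(386,252),(371,548),(134,548))]
m=np.mean(c,0)-.001*Y; print('chock',m, m@X,m@Y)
# foot top front edge z base+14 : tool base .0402
for q in ((245,247),(595,247)): print('foot front',(f(*q,.054)@X,f(*q,.054)@Y-.036))
"
```

```text
pocket by screw [0.55681497 0.15196283] by corner [0.55736045 0.15241789]
left edge->cx 0.5199265905956268 right 0.519130865909929 prev 0.5192889295677631
rim front y [np.float64(0.2530424310075018), np.float64(0.2531626100878646)] prev 0.2526350285062757
chock [0.55613946 0.15376062] 0.5183646614236614 0.2534393499225575
foot front (np.float64(0.5008040475355359), np.float64(0.25612556519281354))
foot front (np.float64(0.5358433336818103), np.float64(0.25622293874311397))
```

Emit:
drive_tool:
  series:
    - [[0.25, 0.02, 0.02], [0, 0, 0]]

```text
time: 6.2
eef_pos: [0.5591, 0.1525, 0.0562]
tcp_rot: [0.545, 0.451, -0.542, 0.453]
contact_force: [0.5, -0.5, -2.3]
opening: 0.459
```

```bash
python3 -c "
from h import *
goto([.5573,.1523,.035],-10.6); print(ctrl.get_state()['dq'].round(3))
"
```

```text
t 6.2 pos [0.5591 0.1525 0.0562] yaw -10.54 open 0.459 F [ 0.5 -0.5 -2.3]
shift [ 0.42 -0.04  0.01] turn [ 0.06 -0.13 -0.26]
[-0.025  0.23   0.041 -0.001 -0.242 -0.025]
```

Emit:
drive_tool:
  series:
    - [[0.1, -0.04, 0.01], [0, -0.1, -0.3]]

```text
time: 6.3
eef_pos: [0.556, 0.1521, 0.0494]
tcp_rot: [-0.543, -0.453, 0.545, -0.451]
contact_force: [-0.7, -0.5, -3.1]
opening: 0.456
```

```bash
python3 -c "
from h import *
goto([.5573,.1523,.035],-10.6); print(ctrl.get_state()['dq'].round(3))
"
```

```text
t 6.3 pos [0.556  0.1521 0.0494] yaw -10.54 open 0.456 F [-0.7 -0.5 -3.1]
shift [ 0.29  0.03 -0.01] turn [0.06 0.02 0.19]
[ 0.005  0.052  0.012 -0.003 -0.04   0.005]
```

Emit:
drive_tool:
  series:
    - [[0.08, 0.03, -0.01], [0, 0, 0.2]]
    - [[0.1, 0, 0], [0, 0, 0]]

```text
time: 6.5
eef_pos: [0.5571, 0.1522, 0.0387]
tcp_rot: [-0.543, -0.452, 0.544, -0.452]
contact_force: [-0.1, -0.5, -3.0]
opening: 0.459
```

```bash
python3 -c "
from h import *
goto([.5573,.1523,.035],-10.6); print(ctrl.get_state()['dq'].round(3))
"
```

```text
t 6.5 pos [0.5571 0.1522 0.0387] yaw -10.56 open 0.459 F [-0.1 -0.5 -3. ]
shift [ 0.07  0.   -0.  ] turn [0.04 0.05 0.07]
[-0.     0.093  0.015  0.001 -0.092 -0.001]
```

Inside the pocket with no contact force. Lower to the floor.

Emit:
drive_tool:
  series:
    - [[0.06, 0, 0], [0, 0, 0]]
    - [[0.03, 0, 0], [0, 0, 0]]

```text
time: 6.7
eef_pos: [0.5569, 0.1522, 0.0349]
tcp_rot: [-0.542, -0.453, 0.545, -0.451]
contact_force: [-8.7, -2.0, 16.6]
opening: 0.459
```

```bash
python3 -c "
from h import *
goto([.5573,.1523,.035],-10.6)
"
```

```text
t 6.7 pos [0.5569 0.1522 0.0349] yaw -10.55 open 0.459 F [-8.7 -2.  16.6]
shift [-0.    0.01 -0.  ] turn [0.05 0.11 0.26]
```

Emit:
drive_tool:
  series:
    - [[0, 0, 0], [0, 0, 0]]
    - [[0, 0, 0], [0, 0, 0]]
    - [[0, 0, 0], [0, 0, 0]]
  grip: 0.4

```text
time: 7.0
eef_pos: [0.5593, 0.1524, 0.0371]
tcp_rot: [0.544, 0.452, -0.544, 0.452]
contact_force: [-0.2, 0.5, 0.1]
opening: 0.7
```

```bash
python3 -c "
from h import *
goto([.5573,.1523,.035],-10.6)
w=snap('wrist','wrist9'); a=w['img'][:,:,::-1]; cv2.imwrite('pics/w9a.png',cv2.resize(a[130:350,225:395],None,fx=2.7,fy=2.7,interpolation=cv2.INTER_NEAREST))
"
```

```text
t 7.0 pos [0.5593 0.1524 0.0371] yaw -10.55 open 0.7 F [-0.2  0.5  0.1]
shift [ 0.04 -0.04  0.01] turn [ 0.05  0.03 -0.03]
```

View pics/w9a.png

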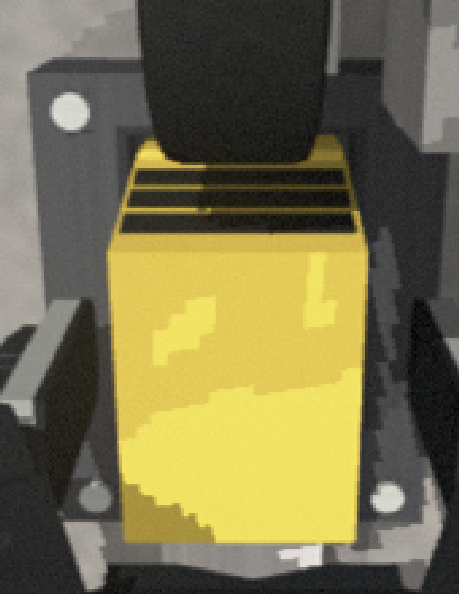

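Emit:
drive_tool:
  series:
    - [[-0.3, 0, 0], [0, 0, 0]]
    - [[-0.8, 0, 0], [0, 0, 0]]
    - [[-0.8, 0, 0.3], [0, 0, 0]]
    - [[-0.8, 0, 0.8], [0, 0, 0]]
    - [[-0.8, 0.2, 0.8], [0, 0, 0]]

```text
time: 7.55
eef_pos: [0.5486, 0.0691, 0.2035]
tcp_rot: [-0.539, -0.456, 0.545, -0.452]
contact_force: [0.9, -0.4, -0.4]
opening: 0.702
```

```bash
python3 -c "
from h import *
goto([.655,.01,.24],-10.6)
w=snap('wrist','wrist10'); s=snap('scene','scene10')
"
```

```text
t 7.55 pos [0.5486 0.0691 0.2035] yaw -10.17 open 0.702 F [ 0.9 -0.4 -0.4]
shift [-0.75  2.3   0.79] turn [0.43 0.16 0.57]
```

View pics/wrist10.png

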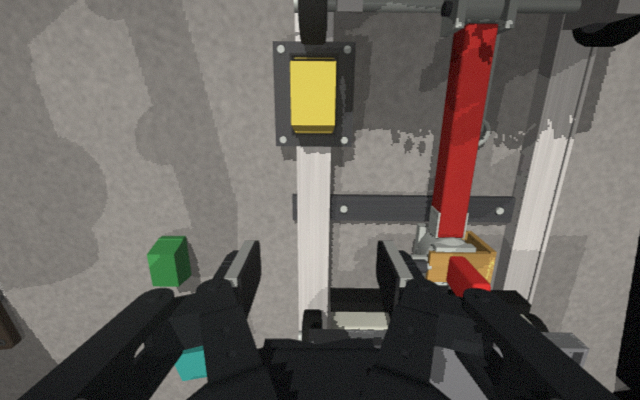

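```bash
python3 -c "
from h import *
w=dict(np.load('pics/wrist10.npz')); a=w['img'][:,:,::-1]; cv2.imwrite('pics/w10a.png',cv2.resize(a[30:155,265:365],None,fx=4.8,fy=4.8,interpolation=cv2.INTER_NEAREST))
cv2.imwrite('pics/w10b.png',cv2.resize(a[180:360,380:540],None,fx=3.3,fy=3.3,interpolation=cv2.INTER_NEAREST))
"
```

```text
(no output)
```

View pics/w10a.png

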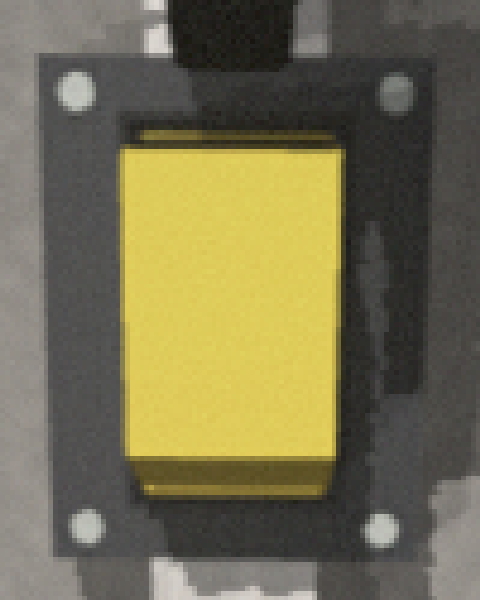

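View pics/w10b.png

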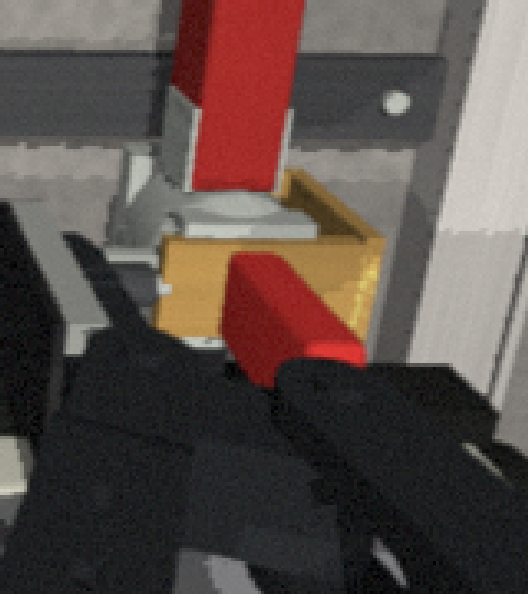

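```bash
python3 -c "
from h import *
w=dict(np.load('pics/wrist10.npz'))
y=np.radians(-10.6); X=np.array([np.cos(y),np.sin(y)]);Y=np.array([-np.sin(y),np.cos(y)])
f=lambda x,yy,z:onz(w,265+x/4.8-.5,30+yy/4.8-.5,z)[:2]
s=np.mean([f(*p,.02) for p in((76,91),(397,95),(382,531),(87,527))],0)
c=[f(*p,.054) for p in((120,148),(344,149),(336,458),(126,457))]; m=np.mean(c,0)-.001*Y
print('err mm',(m-s)@X*1e3,(m-s)@Y*1e3,'w',np.linalg.norm(c[1]-c[0]),np.linalg.norm(c[2]-c[3]),'l',np.linalg.norm(c[3]-c[0]),'pocket',s,'m',m)
xa=c[1]-c[0]+c[2]-c[3]; print(np.degrees(np.arctan2(xa[1],xa[0])))
s=dict(np.load('pics/scene10.npz')); a=s['img'][:,:,::-1]
cv2.imwrite('pics/s10a.png',cv2.resize(a[160:280,360:500],None,fx=5,fy=5,interpolation=cv2.INTER_NEAREST))
s=dict(np.load('pics/side5.npz')); a=s['img'][:,:,::-1]
cv2.imwrite('pics/d5a.png',cv2.resize(a[120:190,300:390],None,fx=8,fy=8,interpolation=cv2.INTER_NEAREST))
s=dict(np.load('pics/wrist5.npz')); a=s['img'][:,:,::-1]
cv2.imwrite('pics/w5l.png',cv2.resize(a[160:280,370:500],None,fx=5,fy=5,interpolation=cv2.INTER_NEAREST))
"
```

```text
err mm 0.12301319069806091 0.20795304820899915 w 0.04061898365377841 0.04043361548649874 l 0.054571682087363994 pocket [0.55693983 0.15250372] m [0.557099   0.15268549]
-10.363841712173326
```

View pics/s10a.png

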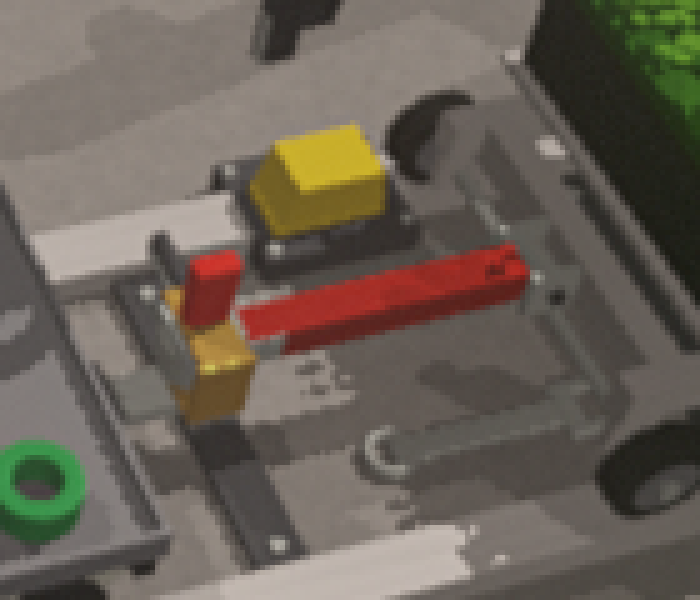

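View pics/d5a.png

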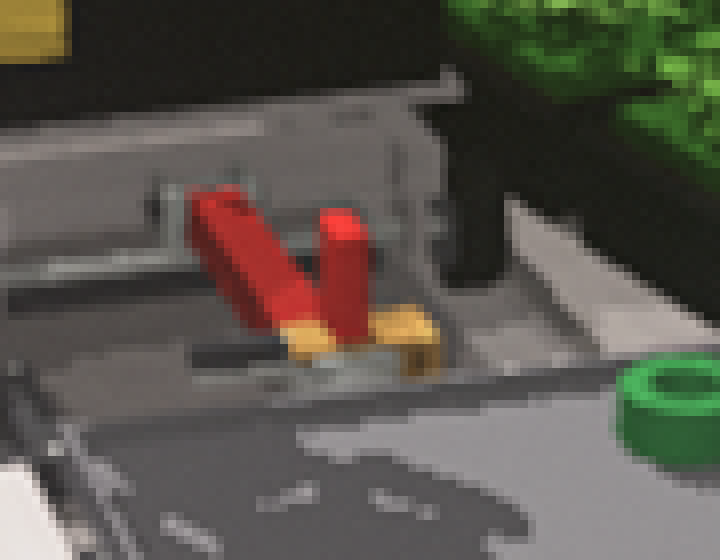

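View pics/w5l.png

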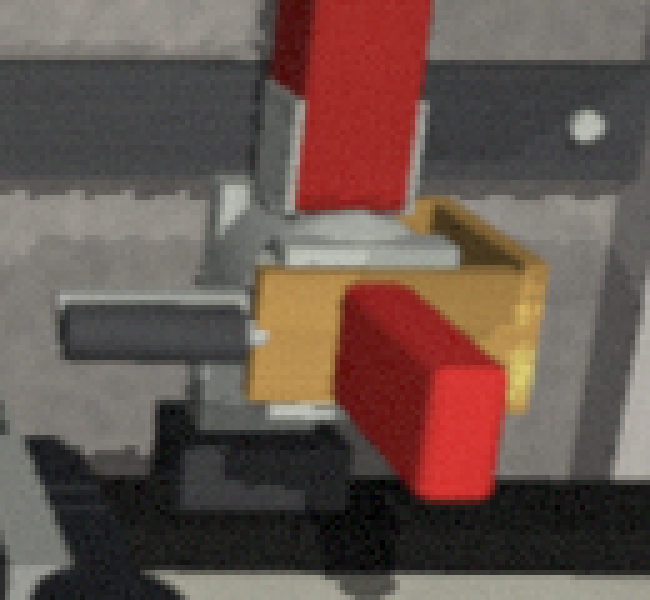

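```bash
python3 -c "
from h import *
w=dict(np.load('pics/wrist5.npz')); w0=dict(np.load('pics/wrist0.npz'))
f=lambda x,yy,z:onz(w,370+x/5-.5,160+yy/5-.5,z)[:2]
c=np.array([f(*p,.15) for p in((428,365),(506,365),(497,501),(414,501))]);print(c.mean(0),np.linalg.norm(c[1]-c[0]),np.linalg.norm(c[3]-c[0]))
d=dict(np.load('pics/side5.npz'));s=dict(np.load('pics/scene10.npz'))
# top face centers
obs=[(w,370+461/5-.5,160+433/5-.5),(d,300+344/8-.5,120+224/8-.5),(s,360+216/5-.5,160+264/5-.5)]
print(tri(obs),tri(obs[1:]),onz(*obs[1],.15),onz(*obs[2],.15))
goto([*c.mean(0),.21],-10.6)
"
```

```text
[ 0.65254617 -0.00979293] 0.013035308697479125 0.025586501036667035
[ 0.65262091 -0.01184897  0.14841897] [ 0.65215737 -0.01356903  0.14951304] [ 0.65160064 -0.01464161  0.15      ] [ 0.65244582 -0.01385367  0.15      ]
t 7.65 pos [0.5533 0.0663 0.2093] yaw -10.47 open 0.697 F [0.1 0.5 0.9]
shift [-0.    2.23  1.13] turn [ 0.13  0.13 -0.2 ]
```

Emit:
drive_tool:
  series:
    - [[0, 0.6, 0.3], [0, 0, 0]]
    - [[0, 0.7, 0.35], [0, 0, 0]]
    - [[0, 0.6, 0.3], [0, 0, 0]]
    - [[0, 0.3, 0.15], [0, 0, 0]]

```text
time: 8.05
eef_pos: [0.6529, -0.0088, 0.215]
tcp_rot: [0.545, 0.45, -0.542, 0.455]
contact_force: [0.6, -0.4, -0.4]
opening: 0.699
```

```bash
python3 -c "
from h import *
goto([.6525,-.0105,.21],-10.6)
w=snap('wrist','wrist11')
"
```

```text
t 8.05 pos [ 0.6529 -0.0088  0.215 ] yaw -10.41 open 0.699 F [ 0.6 -0.4 -0.4]
shift [ 0.1  -0.    0.04] turn [ 0.19  0.04 -0.5 ]
```

View pics/wrist11.png

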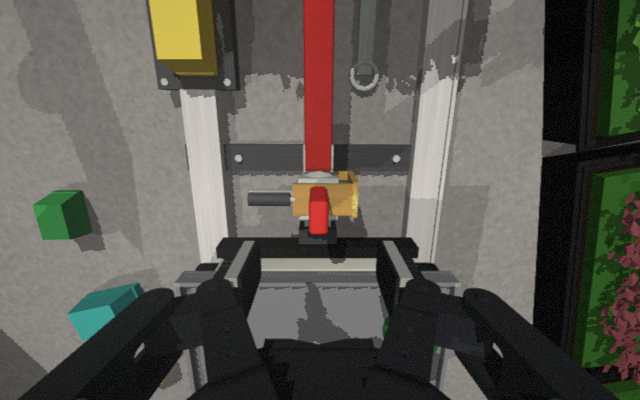

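```bash
python3 -c "
from h import *
w=dict(np.load('pics/wrist11.npz')); a=w['img']
h=cv2.cvtColor(a,cv2.COLOR_RGB2HSV)
for v in range(180,240,4): print(v,[tuple(a[v,u]) for u in (316,318,321)][1],end=' ')
m=(a[:,:,0]>190)&(a[:,:,1]<70); m[:195]=0; m[245:]=0
y,x=np.where(m); print(x.min(),x.max(),y.min(),y.max(),onz(w,(x.min()+x.max())/2,(y.min()+y.max())/2,.15), onz(w,318,y.max(),.15), onz(w,318,y.min(),.15))
"
```

```text
180 (np.uint8(159), np.uint8(163), np.uint8(156)) 184 (np.uint8(145), np.uint8(112), np.uint8(63)) 188 (np.uint8(141), np.uint8(34), np.uint8(32)) 192 (np.uint8(145), np.uint8(41), np.uint8(37)) 196 (np.uint8(146), np.uint8(38), np.uint8(33)) 200 (np.uint8(151), np.uint8(40), np.uint8(35)) 204 (np.uint8(212), np.uint8(58), np.uint8(52)) 208 (np.uint8(213), np.uint8(58), np.uint8(57)) 212 (np.uint8(214), np.uint8(60), np.uint8(57)) 216 (np.uint8(211), np.uint8(54), np.uint8(48)) 220 (np.uint8(215), np.uint8(60), np.uint8(54)) 224 (np.uint8(212), np.uint8(56), np.uint8(53)) 228 (np.uint8(211), np.uint8(56), np.uint8(52)) 232 (np.uint8(205), np.uint8(50), np.uint8(49)) 236 (np.uint8(36), np.uint8(38), np.uint8(40)) 310 325 202 232 [ 0.65306545 -0.00988996  0.15      ] [ 0.65134211 -0.02130012  0.15      ] [0.65542213 0.00104069 0.15      ]
```

Emit:
drive_tool:
  series:
    - [[0.4, 0, 0.02], [0.2, 0, -0.5]]
    - [[0.5, 0, 0], [0, 0, 0]]
    - [[0.4, 0, 0], [0, 0, 0]]

```text
time: 8.4
eef_pos: [0.6551, -0.0103, 0.15]
tcp_rot: [0.546, 0.449, -0.543, 0.453]
contact_force: [0.2, -0.5, -0.3]
opening: 0.699
```

```bash
python3 -c "
from h import *
goto([.653,-.0102,.128],-10.6)
"
```

```text
t 8.4 pos [ 0.6551 -0.0103  0.15  ] yaw -10.71 open 0.699 F [ 0.2 -0.5 -0.3]
shift [ 0.44 -0.04  0.  ] turn [-0.11  0.02 -0.35]
```

Emit:
drive_tool:
  series:
    - [[0.25, -0.04, 0], [0, 0, -0.3]]
    - [[0.15, 0, 0], [0, 0, 0]]

```text
time: 8.6
eef_pos: [0.6489, -0.0079, 0.1239]
tcp_rot: [-0.542, -0.454, 0.546, -0.449]
contact_force: [-0.2, -0.5, 0.1]
opening: 0.7
```

```bash
python3 -c "
from h import *
goto([.653,-.0102,.128],-10.6)
"
```

```text
t 8.6 pos [ 0.6489 -0.0079  0.1239] yaw -10.64 open 0.7 F [-0.2 -0.5  0.1]
shift [-0.08  0.09  0.03] turn [-0.04  0.01  0.5 ]
```

Emit:
drive_tool:
  series:
    - [[-0.06, 0.08, 0.03], [0, 0, 0.4]]

```text
time: 8.7
eef_pos: [0.6505, -0.0091, 0.1241]
tcp_rot: [-0.542, -0.454, 0.546, -0.45]
contact_force: [0.8, 0.8, 0.1]
opening: 0.699
```

Emit:
drive_tool:
  series:
    - [[0, 0, 0], [0, 0, 0]]
    - [[0, 0, 0], [0, 0, 0]]
    - [[0, 0, 0], [0, 0, 0]]
    - [[0, 0, 0], [0, 0, 0]]
    - [[0, 0, 0], [0, 0, 0]]
  grip: -1
  newtons: 90

```text
time: 9.2
eef_pos: [0.6534, -0.0093, 0.1277]
tcp_rot: [0.545, 0.451, -0.544, 0.452]
contact_force: [2.2, 0.1, -4.6]
opening: 0.153
```

```bash
python3 -c "
from h import *
goto([.653,-.0102,.128],-10.6)
w=snap('wrist','wrist12'); snap('side','side12')
"
```

```text
t 9.2 pos [ 0.6534 -0.0093  0.1277] yaw -10.6 open 0.153 F [ 2.2  0.1 -4.6]
shift [-0.01 -0.    0.02] turn [-0.   -0.01 -0.11]
```

View pics/wrist12.png

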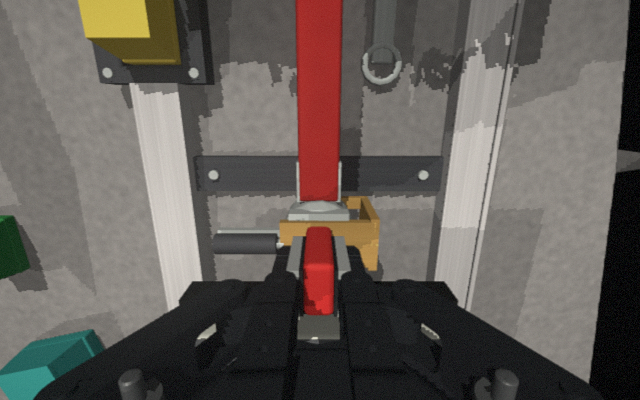

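Emit:
drive_tool:
  series:
    - [[0, 0.15, 0], [0, 0, 0]]
    - [[0, 0.15, 0], [0, 0, 0]]
    - [[0, 0.15, 0], [0, 0, 0]]

```text
time: 9.6
eef_pos: [0.6715, -0.0127, 0.1273]
tcp_rot: [-0.541, -0.455, 0.547, -0.448]
contact_force: [-8.4, 1.0, 2.4]
opening: 0.148
```

```bash
python3 -c "
from h import *
X=np.array([np.cos(np.radians(-10.6)),np.sin(np.radians(-10.6))])
goto([.6534+.024*X[0],-.0093+.024*X[1],.1277],-10.6)
"
```

```text
t 9.6 pos [ 0.6715 -0.0127  0.1273] yaw -10.58 open 0.148 F [-8.4  1.   2.4]
shift [-0.01  0.11 -0.  ] turn [0.02 0.03 0.79]
```

Emit:
drive_tool:
  series:
    - [[-0.02, 0.12, 0], [0, 0, 0.7]]

```text
time: 9.7
eef_pos: [0.6757, -0.0135, 0.1273]
tcp_rot: [-0.542, -0.454, 0.546, -0.449]
contact_force: [-8.2, 1.1, -0.5]
opening: 0.15
```

```bash
python3 -c "
from h import *
X=np.array([np.cos(np.radians(-10.6)),np.sin(np.radians(-10.6))])
goto([.6534+.024*X[0],-.0093+.024*X[1],.1277],-10.6)
"
```

```text
t 9.7 pos [ 0.6757 -0.0135  0.1273] yaw -10.58 open 0.15 F [-8.2  1.1 -0.5]
shift [-0.01  0.03 -0.  ] turn [0.02 0.04 0.52]
```

Emit:
drive_tool:
  series:
    - [[-0.18, 0.03, -0.05], [0, -2.5, 0.4]]
    - [[-0.18, 0.01, -0.05], [0, -2.5, 0]]

```text
time: 9.9
eef_pos: [0.6748, -0.0089, 0.1419]
tcp_rot: [-0.516, -0.435, 0.572, -0.466]
contact_force: [-7.5, -1.5, 2.4]
opening: 0.148
```

```bash
cat >> h.py <<'E'
def arc(th,r=(-.0497,0,.208),p0=(.6534+.024*.983,-.0093-.024*.184,.1277)):
    """shift/turn to reach tongue angle th (deg)"""
    st=ctrl.get_state(); R=Rot.from_quat(st['tcp_rot']).as_matrix()
    y=np.radians(-10.6);c,s=np.cos(y),np.sin(y)
    T=np.array([[0,c,s],[0,s,-c],[-1,0,0]]); h=np.array(p0)-T@np.array(r)
    T2=T@Rot.from_rotvec([0,-np.radians(th),0]).as_matrix(); p=h+T2@np.array(r)
    print('t',round(st['time'],2),'pos',st['eef_pos'].round(4),'lean',np.degrees(Rot.from_matrix(T.T@R).as_rotvec()).round(2),'F',st['contact_force'].round(1),'op',round(st['opening'],3))
    d=st['eef_pos']-h; print('y-off mm',((d-T@np.array(r))@T[:,1]*1e3).round(1),'angle by pos',np.degrees(np.arctan2(d[2],-(d@-T[:,2]))-np.arctan2(.0497,.208)).round(2))
    print('shift',(R.T@(p-st['eef_pos'])/.05).round(3),'turn',np.degrees(Rot.from_matrix(R.T@T2).as_rotvec()).round(2))
E
python3 -c "
from h import *
arc(7)"
```

```text
t 9.9 pos [ 0.6748 -0.0089  0.1419] lean [ 0.13 -5.1  -1.03] F [-7.5 -1.5  2.4] op 0.148
y-off mm -3.1 angle by pos 3.98
shift [-0.222  0.057 -0.047] turn [-0.07 -1.9   1.04]
```

Emit:
drive_tool:
  series:
    - [[-0.22, 0.07, -0.05], [0, -1.9, 1]]
    - [[-0.18, 0.02, -0.05], [0, -2.5, 0.2]]

```text
time: 10.1
eef_pos: [0.6764, -0.0028, 0.1592]
tcp_rot: [-0.494, -0.415, 0.592, -0.484]
contact_force: [-8.1, -0.8, -1.1]
opening: 0.149
```

```bash
python3 -c "
from h import *
arc(12)
snap('wrist','wrist13'); snap('scene','scene13')"
```

```text
t 10.1 pos [ 0.6764 -0.0028  0.1592] lean [ 0.13 -9.74 -0.73] F [-8.1 -0.8 -1.1] op 0.149
y-off mm -2.6 angle by pos 8.92
shift [-0.225  0.048 -0.048] turn [-0.06 -2.26  0.74]
```

View pics/wrist13.png

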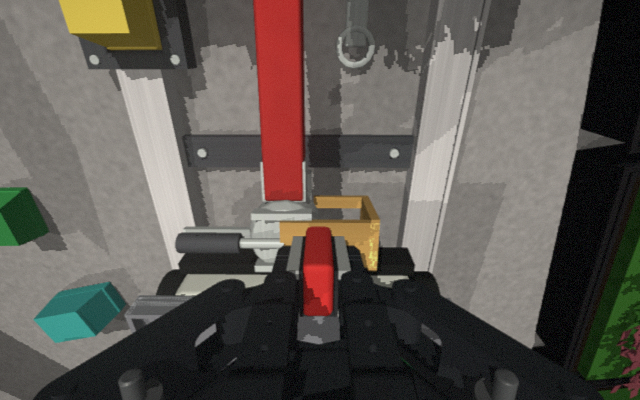

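The tongue comes along: the latch is clearly pulled out beside the tongue (lug at ~(318,270), tongue ~(283,180)). Continue the arc.

Emit:
drive_tool:
  series:
    - [[-0.22, 0.06, -0.05], [0, -2.3, 0.8]]
    - [[-0.18, 0.02, -0.05], [0, -2.5, 0.2]]
    - [[-0.18, 0.02, -0.05], [0, -2.5, 0.2]]

```text
time: 10.5
eef_pos: [0.6779, 0.0092, 0.1834]
tcp_rot: [-0.453, -0.381, 0.624, -0.51]
contact_force: [-7.7, -0.8, 1.7]
opening: 0.15
```

```bash
python3 -c "
from h import *
arc(20)"
```

```text
t 10.5 pos [0.6779 0.0092 0.1834] lean [  0.16 -17.4   -0.83] F [-7.7 -0.8  1.7] op 0.15
y-off mm -3.4 angle by pos 16.19
shift [-0.28   0.063 -0.055] turn [-0.01 -2.6   0.85]
```

Emit:
drive_tool:
  series:
    - [[-0.22, 0.06, -0.05], [0, -2.3, 0.8]]
    - [[-0.2, 0.02, -0.05], [0, -2.4, 0.2]]

```text
time: 10.7
eef_pos: [0.6802, 0.0199, 0.2005]
tcp_rot: [-0.426, -0.358, 0.643, -0.527]
contact_force: [-6.6, -0.6, -1.5]
opening: 0.154
```

Emit:
drive_tool:
  series:
    - [[-0.05, 0.03, 0], [0, 0, 0.4]]
    - [[0, 0, 0], [0, 0, 0]]

```text
time: 10.9
eef_pos: [0.6785, 0.0211, 0.2016]
tcp_rot: [-0.422, -0.358, 0.645, -0.527]
contact_force: [-7.8, -2.3, -1.2]
opening: 0.149
```

```bash
python3 -c "
from h import *
arc(22); print(ctrl.get_state()['dq'].round(3))
s=snap('scene','scene14'); snap('side','side14'); w=snap('wrist','wrist14')
cv2.imwrite('pics/s14a.png',cv2.resize(s['img'][110:290,330:530,::-1],None,fx=3.3,fy=3.3,interpolation=cv2.INTER_CUBIC))"
```

```text
t 10.9 pos [0.6785 0.0211 0.2016] lean [  0.07 -22.75  -1.  ] F [-7.8 -2.3 -1.2] op 0.149
y-off mm -4.9 angle by pos 22.03
shift [-0.004  0.099  0.017] turn [0.12 0.75 0.99]
[ 0.006  0.007  0.005 -0.014  0.049  0.008]
```

View pics/s14a.png

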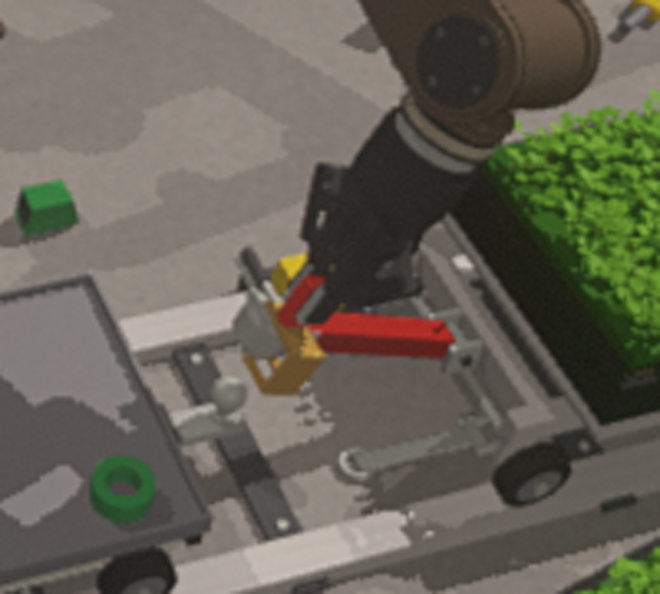

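View pics/side14.png

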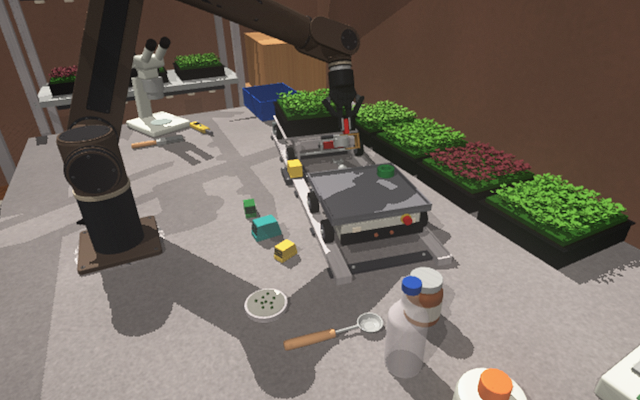

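View pics/wrist14.png

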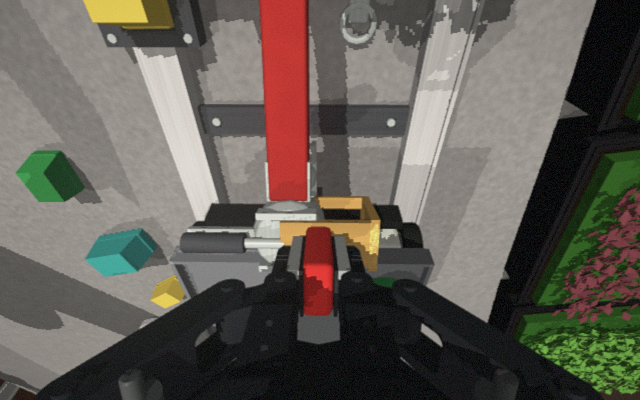

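Emit:
drive_tool:
  series:
    - [[0, 0.02, 0], [0, 0, 0]]
    - [[0, 0, 0], [0, 0, 0]]
    - [[0, 0, 0], [0, 0, 0]]

```text
time: 11.35
eef_pos: [0.6776, 0.0207, 0.2008]
tcp_rot: [-0.422, -0.359, 0.647, -0.524]
contact_force: [-7.3, 0.0, 0.5]
opening: 0.145
```

```bash
python3 -c "
from h import *
arc(22); print(ctrl.get_state()['dq'].round(3))
w=dict(np.load('pics/wrist14.npz')); cv2.imwrite('pics/w14a.png',w['img'][0:60,60:230,::-1].repeat(4,0).repeat(4,1))
s=dict(np.load('pics/scene14.npz'))
b=onz(s,330+228/3.3,110+393/3.3,.078); print('ball',b)
# dome centre: cast ray to train vertical plane x=ball
n=np.array([.983,-.184,0]); c,r=ray(s,330+262/3.3,110+325/3.3); print('coupler~',c+r*((b-c)@n)/(r@n))
"
```

```text
t 11.35 pos [0.6776 0.0207 0.2008] lean [  0.22 -22.73  -1.4 ] F [-7.3  0.   0.5] op 0.145
y-off mm -5.7 angle by pos 21.76
shift [-0.024  0.113  0.013] turn [0.05 0.73 1.4 ]
[-0.002 -0.     0.     0.006  0.011 -0.001]
ball [ 0.65205371 -0.01176139  0.078     ]
coupler~ [0.65491567 0.00352829 0.15843657]
```

View pics/w14a.png

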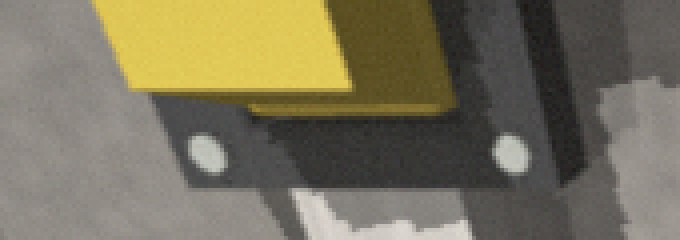

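The coupler is about 0.155 m high (it needs 0.133 m), the arm is steady, and the chock is still seated. I'm handing in.

```bash
python3 -c "
from h import *
ctrl.sign_off(); st=ctrl.get_state(); print(st['time'],st['eef_pos'],st['opening'])"
```

```text
the job is handed in; nothing more can be done
the job is handed in; nothing more can be done
```

The carrier is chocked and uncoupled, and I handed the job in at about 11.4 s. The sign-off gives no verdict, and the state could not be read afterwards.

- **Chock:** it sits in the pocket with its ribbed face towards the wheel, and I let go of it. My last wrist-camera measurement put it within about 0.3 mm of the pocket's middle and about 0.2° off square. The tool height at floor contact matched a fully seated chock. I did not measure its level separately, but it showed no tilt in the pictures.
- **Coupler:** I gripped the red lug at 90 N, pulled it about 23 mm along the track's +x, and lifted the tongue about 22°. The grip is still holding it. The coupler was at roughly 0.155–0.158 m, against the 0.133 m required, and the tow ball is clear in the scene view. Joint speeds were close to zero at the end.
- **Disagreement:** during the lift the latch crept back to about 18 mm of pull. That no longer matters with the ball free.
- **Other objects:** I saw no bystander moved in the last pictures, though I did not measure their positions.

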